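# Charge a grinding jar with washed steel balls

### The arm

A 7-joint arm with a two-finger parallel gripper is mounted at the origin on the work surface. World frame = base frame: x ahead of the robot, y to its left, z up, the work surface at z = 0. Lengths are in m, angles in rad, forces in N, time in s.
With the tool pointing down it reaches from about 0.35 to 0.9 m from the base axis. Payload 8.1 kg.
Tool frame: the origin (TCP) lies where the fingers leave the gripper's body, on its centre line; the fingertips stand 66 mm ahead of it and the grasp point (between the pads) lies 47 mm ahead of it (arm.tip_reach is the distance from the TCP to the fingertips, in m); z points along the fingers, y is the direction in which the jaws open and shut (so a half turn about z gives the same grasp; the last joint's range is limited). The gripper opens to 92 mm and grips with 3 to 60 N. Pads are 19 mm wide; open, the fingers measure 130 mm over their backs; the gripper's body (75 mm by 190 mm) begins 47 mm behind the grasp point.
Start: joints at [-1.213, 0.434, 0.025, 1.573, -0.012, 1.134, -0.075], TCP at [0.278, 0.56, 0.292] pointing down, gripper open.
Joint ranges: [-2.62, 2.62], [-0.44, 2.09], [-1.27, 1.32], [0.08, 2.57], [-1.32, 4.46], [0.12, 2], [-2.74, 2.74]. Speed limits (rad/s): [2.22, 2.22, 3.01, 3.01, 3.14, 3.14, 3.14].

### API

Orientations are given as a rotation vector (axis times angle).
In Python, from cell import arm gives the robot as it stands.
- The arm moves only by the tool carry_out, never from a script. Its argument "plan" is a list of rows, each a list of 5 numbers: the shift along the world's x, y, z in cm, then the turn about the world's z in rad, then the finger opening in cm, from 0 to 9.18. In form: [[tx, ty, tz, spin, fingers], ...]. A call has 1 to 20 rows; each row is the pose to reach, as a shift and turn from the pose measured when the call began; what a row does not reach only later rows make up. A row lasts 1/10 s, in which the tool goes at most 50 mm and 8.59 degrees, less where a joint would pass 70% of its speed; a pose out of reach is approached as far as the arm can. A call with a gripper value outside its range is refused whole. The fingers move at their own pace and stop on an object; "squeeze" is the grip in N (left out, the last holds). Time passes only in rows, so rows that repeat a pose let the fingers close. It gives the time, the measured TCP pose, the force and the opening at its end, in the units of the state.
- arm.observe(): the state, without advancing time (a new reading comes with each control period).
- arm.get_image(name): name is "side" or "top"; returns (picture, depth): 400x640x3 uint8, red, green, blue; 400x640 float32, m along the optical axis (not along the pixel's ray), 0 where there is no reading.
- arm.get_calibration(name): a dict with "intrinsics" (3x3 intrinsics, pixels), "rvec" (rotation vector, rad) and "tvec" (3), from world to camera coordinates, as OpenCV has them. Camera axes: x right, y down, z forward; pixel columns grow to the right and rows downward; lengths in m; the calibration is good to about 2 mm. A picture is of the moment at which its call begins. get_calibration takes no time and is no camera call.
- arm.sign_off(): hands the job in, once; it reports no verdict.
The state is a dict: "clock": time; "joints": joint angles; "dq": joint speeds; "joint_efforts": joint torques, N m; "position": TCP position; "ee_rot": TCP orientation; "force": force on the tool from outside, world axes, zero at the start; "ft_torque": the same for the moment, N m; "width": opening from 0.0 (shut) to 1.0 (fully open).
Only numpy, scipy, OpenCV 4.12 (cv2) and the standard library are available. Lean on these libraries where they do the work, as an engineer would, in place of code of your own. Each camera call takes 0.05 s, during which the arm holds its last target. There are 200 camera calls.

### The job

Lift the steel tray by its handle, prop that end of its floor on the lab jack and let go, so that the washed grinding balls run together at its low end, then gather balls with the steel scoop and tip at least four of them into the open grinding jar. Do not touch the balls with the gripper, spill none on the bench, and leave the other things where they stand. When you finish, the tray is still propped on the jack with any left-over balls in it, and the scoop lies flat on the bench, empty.

Things in the scene. Friction and masses are not known exactly. Their poses are not given: they have to be found in the camera images.
- tray: Shallow stainless tray, loose, 0.55 kg. Flat floor 230 mm (its x) by 118 mm (its y) outside, 3 mm thick; walls 38 mm high (3 mm thick) that lean out 9 degrees; inside, the floor is 224 by 112 mm. It stands flat on the bench at the start; propped, it slides if pushed with some 4 N. Origin: centre of the underside; x points to the end with the handle, z up out of the tray.
- tray_handle (a point): Middle of the tray's bail handle: a round bar 9 mm thick and 76 mm long, parallel to the tray's y, at tray x = +160 mm, z = 33 mm; 32 mm of free gap between it and the end wall's rim. Its axes are the tray's.
- tray_low_end (a point): Middle of the foot of the inner face of the tray's other end wall (the end without handle), on the upper face of the floor: tray x = -112 mm, z = 3 mm. The balls gather here when the handle end is raised.
- jack: Low lab jack (scissor stand), fixed, 46 mm high; flat rubber-topped plate 100 by 100 mm. Origin: centre of its underside; x is the tray's x at the start, away from the tray. It stands past the handle end, in line within 10 mm, its plate 33 to 55 mm beyond the handle bar, so the tray must be lifted by the handle and drawn to the jack, its low end sliding on the bench.
- jack_edge (a point): Middle of the jack plate's upper edge on the side of the tray, 46 mm above the bench. With the tray's floor resting on it 35 mm from the handle-end of the floor (tray x = +80 mm) the tray slopes about 14 degrees.
- scoop: Flat-bottomed stainless hand scoop, loose, 0.12 kg, balanced over its bowl, lying flat on the bench. Bowl 80 mm long (its x) and 66 mm wide (its y), floor 1.6 mm thick and thinned to 0.8 mm at the nose; back wall 32 mm high; sides 2 mm thick, falling from 32 mm at the back to nothing at the nose. Origin: centre of the bowl's underside; x points to the nose, z up.
- scoop_grip (a point): Grip point on the scoop's handle: scoop x = -100 mm, z = 60 mm. The handle is a straight bar 14 mm wide (scoop y) and 12 mm thick that rises backwards at 25 degrees, its middle line from scoop x = -56, z = 40 mm to x = -152, z = 84 mm.
- scoop_nose (a point): Middle of the scoop's straight front edge, on the underside: scoop x = +40 mm, z = 0.
- scoop_bowl (a point): Middle of the space in the scoop's bowl: scoop x = 0, z = 12 mm.
- jar: Open stainless grinding jar without lid, heavy and fixed: 124 mm across and 88 mm high, opening 100 mm across, inside 74 mm deep. Upright. Origin: centre of its underside. It and the closed jar change places.
- jar_floor (a point): Centre of the open jar's inner floor, 14 mm above the bench.
- closed_jar: The same jar closed with its lid (120 mm high with the lid's knob), fixed; not to be used.
- ball1: Grinding ball 1: plain steel, 20 mm across, 33 g, loose in the tray. Origin: its centre.
- ball2: Grinding ball 2: plain steel, 20 mm across, 33 g, loose in the tray. Origin: its centre.
- ball3: Grinding ball 3: plain steel, 20 mm across, 33 g, loose in the tray. Origin: its centre.
- ball4: Grinding ball 4: plain steel, 20 mm across, 33 g, loose in the tray. Origin: its centre.
- ball5: Grinding ball 5: plain steel, 20 mm across, 33 g, loose in the tray. Origin: its centre.
- ball6: Grinding ball 6: plain steel, 20 mm across, 33 g, loose in the tray. Origin: its centre.
- ball7: Grinding ball 7: plain steel, 20 mm across, 33 g, loose in the tray. Origin: its centre.
- jar_lid: Loose lid of the open jar, dark steel disc 128 mm across, 32 mm high with its knob, lying on the bench; bystander.
- amber_bottle: Amber reagent bottle, 86 mm across, 175 mm high; bystander.
- beaker: Empty glass beaker, 68 mm across, 90 mm high; bystander.
- tweezers: Steel tweezers, 150 mm long, lying flat; bystander.
Mind the look-alikes: they are no part of the job. What is shaped like the jack but brown or red is not meant.

How it is judged:
By the outcome, as a careful person would: the job done as asked, in the order asked, and still so for the second after the job is handed in, with the robot touching nothing.
It also fails if it takes over 72 s, if anything falls off the work surface, if the arm or the gripper's body presses on something with over 40 N, if the wrist force passes 120 N, or if a joint passes its speed limit or range.

## Working session

There is one attempt and no reset: what is moved stays moved. The work goes in short steps, Python scripts to look and compute and a tool call to move; the robot and the scene stay as the last step left them, time stands still between calls to the robot, and variables do not carry over. Pictures are saved under pics/ and viewed, about 8 in all and at most 12, crops included, and the job is handed in when it is done.

Besides the shell and the picture viewer there is one more tool, called by a JSON object that holds its "api" and its "payload". carry_out: Moves the arm, as the interface text tells. Its arguments: {"type":"object","properties":{"plan":{"type":"array"},"squeeze":{"type":"number"}},"required":["plan"]}

```bash
ls; mkdir -p pics
cat > h.py <<'E'
import numpy as np, cv2
from cell import arm
def cal(n):
    c=arm.get_calibration(n); return np.array(c["intrinsics"]),cv2.Rodrigues(np.array(c["rvec"],float))[0],np.array(c["tvec"],float).ravel()
def ray(n,u,v):
    K,R,t=cal(n); return -R.T@t, R.T@np.linalg.inv(K)@np.array([u,v,1.])
def onz(n,u,v,z):
    o,d=ray(n,u,v); return o+d*(z-o[2])/d[2]
def cloud(n,D):
    K,R,t=cal(n); v,u=np.mgrid[:D.shape[0],:D.shape[1]]
    p=np.stack([u,v,np.ones_like(u)],-1)@np.linalg.inv(K).T*D[...,None]
    return (p-t)@R
def proj(n,P):
    K,R,t=cal(n); q=(np.atleast_2d(P)@R.T+t)@K.T; return q[:,:2]/q[:,2:]
def grab(n,tag):
    im,D=arm.get_image(n); cv2.imwrite(f"pics/{tag}.png",im[...,::-1]); np.save(f"pics/{tag}.npy",D); return im,D
E
python3 - <<'E'
from h import *
for n in("side","top"):
    im,D=grab(n,n+"0"); K,R,t=cal(n); print(n,K.diagonal(),-R.T@t,R[2],(D>0).mean())
s=arm.observe();print(s)
E
```

```text
pics
side [364.08538881 364.08538881   1.        ] [ 0.39508902 -0.83739145  0.58362612] [ 0.07127898  0.86277848 -0.50053232] 0.99603515625
top [458.83309178 458.83309178   1.        ] [0.40685599 0.02992447 1.29122567] [ 0.06368629  0.0046046  -0.99795935] 0.995953125
{'clock': 0.1, 'joints': array([-1.21256836,  0.43513524,  0.02499098,  1.57397931, -0.01161239,
        1.13401442, -0.07506876]), 'dq': array([-0.00019025, -0.00100379, -0.00039005, -0.00133434,  0.00079782,
       -0.00075204,  0.00092605]), 'joint_efforts': array([ 2.46219606e-03, -6.69122672e+01,  9.87333991e-01, -3.15142179e+01,
       -6.05347333e-02,  3.74128867e-02,  3.26076292e-05]), 'position': array([0.27781645, 0.55945896, 0.29154518]), 'ee_rot': array([-7.17523650e-01, -3.05835263e+00,  2.16290931e-03]), 'force': array([-0.26891932,  0.23541448, -0.88915711]), 'ft_torque': array([ 0.01633154, -0.05702371, -0.02294437]), 'width': 1.0016837432364412}
```

View pics/top0.png

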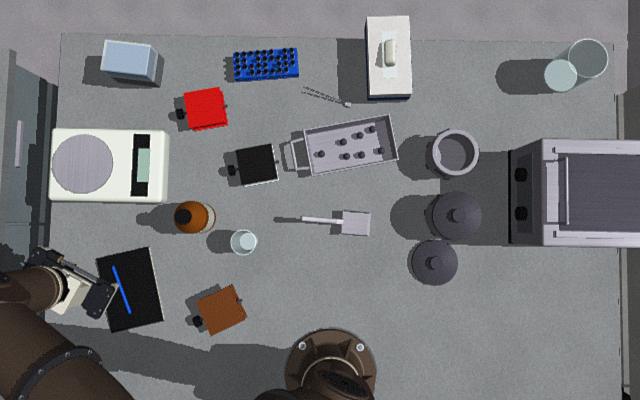

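View pics/side0.png

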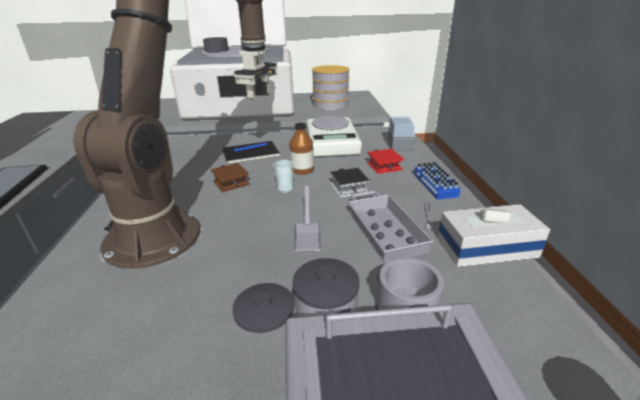

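The top view shows the black jack at (257,165), with its look-alikes, red at (207,108) and brown at (222,308). The tray is at (345,145) with its handle at (292,153). The scoop bowl is at (355,222). The open jar at (455,152) shows a hole, while (455,215) has a knob and so is the closed jar. The loose lid is at (434,262). Next I'll take an enlarged crop to confirm, with measurements.

Run:
```python
from h import *
im=cv2.imread("pics/top0.png"); D=np.load("pics/top0.npy"); X=cloud("top",D)
cv2.imwrite("pics/crop0.png",cv2.resize(im[100:250,225:491],None,fx=3,fy=3,interpolation=cv2.INTER_CUBIC))
def rect(name,u0,u1,v0,v1,z0,z1,zn=None):
    m=np.zeros(D.shape,bool); m[v0:v1,u0:u1]=1
    m&=(X[...,2]>z0)&(X[...,2]<z1); p=X[m]
    r=cv2.minAreaRect((p[:,:2]*1000).astype(np.float32)); print(name,m.sum(),np.round(r[0]),np.round(r[1]),round(r[2],1),"z",np.round(np.percentile(p[:,2],[5,50,95])*1000,1))
    return p
rect("bench",300,340,250,300,-.05,.05)
rect("jack",225,282,140,190,.035,.06)
rect("trayrim",280,402,108,182,.025,.06)
p=rect("handle",280,306,135,172,.018,.06)
rect("scoopbowl",335,375,205,240,.006,.05)
rect("scoophandle",270,345,205,235,.03,.12)
rect("jar",425,485,122,185,.07,.1)
rect("closed",425,485,188,240,.07,.13)
```

```text
bench 1994 [270.  34.] [136. 109.] 1.2 z [-4.8 -0.8  3.4]
jack 1345 [568. 229.] [102. 130.] 12.0 z [40.9 45.1 49.4]
trayrim 949 [628. -23.] [135. 288.] 11.8 z [26.8 37.4 43.1]
handle 181 [606. 102.] [97. 42.] 1.7 z [30.5 35.8 40.7]
scoopbowl 135 [419. -52.] [95. 86.] 84.5 z [ 6.1 26.9 43.4]
scoophandle 239 [417.  29.] [ 66. 118.] 1.1 z [33.  61.7 85.2]
jar 800 [ 610. -315.] [128. 128.] 29.7 z [73.7 86.7 91.5]
closed 1978 [ 440. -318.] [123. 127.] 2.3 z [ 96.9 104.3 119. ]
```

View pics/crop0.png

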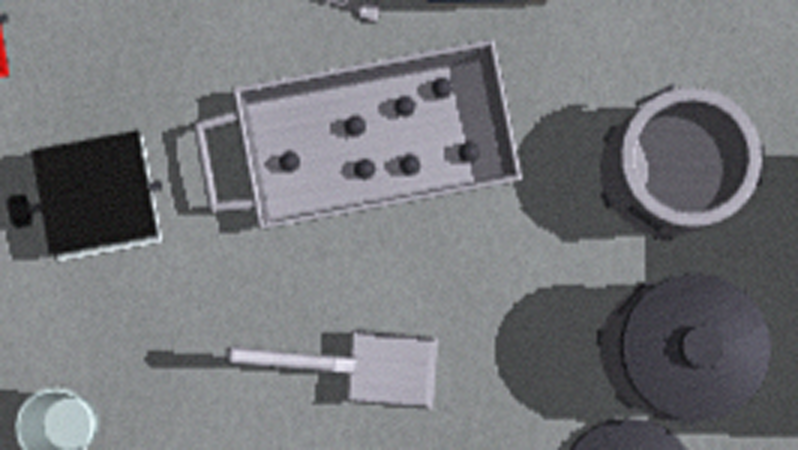

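The crop confirms the choices: black jack with near edge (140,132)–(160,240), handle bar (203,125)–(213,210), seven balls in the tray, and an open jar with a hollow interior. The scoop nose is at (434,374) and its handle end at (230,355). Casting rays next.

Run:
```python
from h import *
c=lambda u,v,z:onz("top",225+(u-1)/3,100+(v-1)/3,z)
P={}
for n,u,v,z in [("r1",237,90,.038),("r2",493,42,.038),("r3",520,180,.038),("r4",262,228,.038),("h1",203,125,.035),("h2",213,210,.035),
 ("j1",140,132,.046),("j2",160,240,.046),("s_hend",230,355,.088),("s_hfront",350,366,.044),("nose1",436,339,.001),("nose2",432,408,.001),("jar",692,157,.088)]:
    P[n]=c(u,v,z); print(n,np.round(P[n]*1000))
hc=(P["h1"]+P["h2"])/2; rc=(P["r1"]+P["r2"]+P["r3"]+P["r4"])/4
d=hc-rc; print("handle",hc,"raxis yaw",np.degrees(np.arctan2(d[1],d[0])),"dist",np.hypot(*d[:2]))
e=P["r4"]-P["r3"];f=P["r1"]-P["r2"]; print([np.degrees(np.arctan2(q[1],q[0])) for q in(e,f)],np.hypot(*e[:2]),np.hypot(*(P["r1"]-P["r4"])[:2]),"bar len",np.hypot(*(P["h1"]-P["h2"])[:2]))
jc=(P["j1"]+P["j2"])/2; print("jackedge",jc, "gap",np.hypot(*(jc-hc)[:2]))
nc=(P["nose1"]+P["nose2"])/2; g=nc-P["s_hend"]; print("nose",nc,"len",np.hypot(*g[:2]),"yaw",np.degrees(np.arctan2(g[1],g[0])))
# side view check
D=np.load("pics/side0.npy"); X=cloud("side",D)
for n,q in(("handle",hc),("jackedge",jc),("jar rim near",P["jar"]+[0,-.056,0])):
    u,v=np.round(proj("side",q)[0]).astype(int); w=X[v-2:v+3,u-2:u+3].reshape(-1,3); print(n,u,v,"side depth pts z",np.round(np.sort(w[:,2])[::6]*1000))
R=cv2.Rodrigues(arm.observe()["ee_rot"])[0]; print("tool y dir",R[:,1],np.degrees(np.arctan2(R[1,1],R[0,1])))
```

```text
r1 [670.  86.  38.]
r2 [ 720. -149.   38.]
r3 [ 592. -175.   38.]
r4 [543.  60.  38.]
h1 [637. 117.  35.]
h2 [559. 106.  35.]
j1 [628. 174.  46.]
j2 [529. 153.  46.]
s_hend [425.  85.  88.]
s_hfront [418. -22.  44.]
nose1 [ 446. -104.    1.]
nose2 [ 381. -101.    1.]
jar [ 608. -318.   88.]
handle [0.59816283 0.11134059 0.035     ] raxis yaw 101.97431443638455 dist 0.15914753894895983
[np.float64(101.79107063097733), np.float64(101.92271071318284)] 0.24049409625750207 0.12981056094889273 bar len 0.07937090752479885
jackedge [0.57845492 0.16306566 0.046     ] gap 0.05535236061565605
nose [ 0.41360169 -0.10268535  0.001     ] len 0.1876198872951948 yaw -93.6167648337985
handle 363 193 side depth pts z [-1.  4. 32. 35. 38.]
jackedge 354 183 side depth pts z [33. 39. 44. 45. 47.]
jar rim near 420 298 side depth pts z [86. 87. 87. 88. 88.]
tool y dir [ 0.44474227  0.89565752 -0.00138567] 63.59312254693741
```

Run:
```python
from h import *
im=cv2.imread("pics/side0.png"); cv2.imwrite("pics/crops.png",cv2.resize(im[150:260,280:440],None,fx=5,fy=5,interpolation=cv2.INTER_CUBIC))
```

```text
(no output)
```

View pics/crops.png

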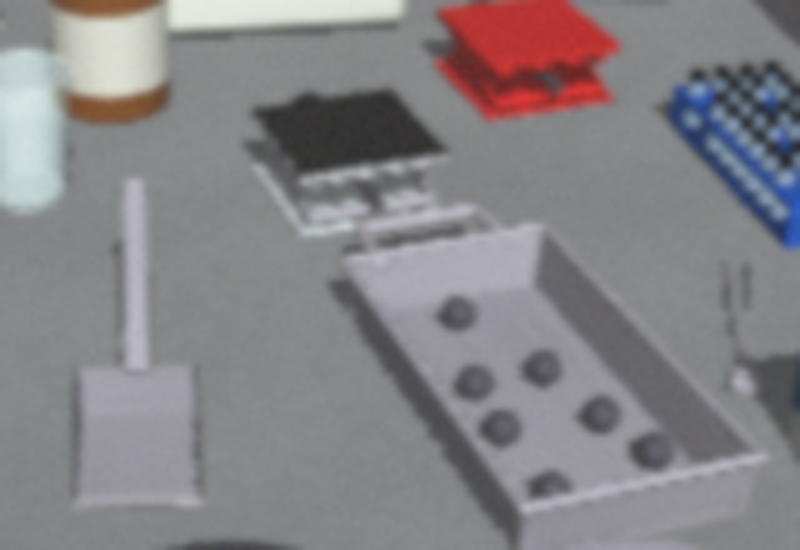

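Both views agree: handle at z≈35 top, jack edge 46, jar rim 88, gap 55 mm, tray yaw 102°, and the scoop yaw is about -94°. Moving above the handle.

{"api": "carry_out", "payload": {"plan": [[8, -11, 0, 0.15, 6], [16, -22, 0, 0.3, 3], [24, -33, 0, 0.5, 2.2], [32, -44.8, 0, 0.667, 2.2], [32, -44.8, 0, 0.667, 2.2], [32, -44.8, 0, 0.667, 2.2], [32, -44.8, 0, 0.667, 2.2], [32, -44.8, 0, 0.667, 2.2], [32, -44.8, -6, 0.667, 2.2], [32, -44.8, -10, 0.667, 2.2], [32, -44.8, -14, 0.667, 2.2], [32, -44.8, -14, 0.667, 2.2], [32, -44.8, -14, 0.667, 2.2], [32, -44.8, -14, 0.667, 2.2], [32, -44.8, -14, 0.667, 2.2]], "squeeze": 20}}

```text
clock: 1.6
position: [0.5978, 0.1128, 0.1523]
ee_rot: [-0.325, 3.124, -0.001]
force: [-0.7, 0.3, 0.5]
width: 0.238
```

{"api": "carry_out", "payload": {"plan": [[0, -0.15, -2, 0, 2.2], [0, -0.15, -4, 0, 2.2], [0, -0.15, -5.5, 0, 2.2], [0, -0.15, -6.5, 0, 2.2], [0, -0.15, -7.2, 0, 2.2], [0, -0.15, -7.2, 0, 2.2], [0, -0.15, -7.2, 0, 0.3], [0, -0.15, -7.2, 0, 0.3], [0, -0.15, -7.2, 0, 0.3], [0, -0.15, -7.2, 0, 0.3], [0, -0.15, -7.2, 0, 0.3]], "squeeze": 25}}

```text
clock: 2.7
position: [0.5981, 0.1119, 0.081]
ee_rot: [-0.325, 3.123, 0.001]
force: [-1.9, 2.1, 6.2]
width: 0.089
```

{"api": "carry_out", "payload": {"plan": [[0, 0, 0.6, 0, 0.3], [0, 0, 1.2, 0, 0.3], [0, 0, 1.8, 0, 0.3], [0, 0, 2.4, 0, 0.3], [0, 0, 3.0, 0, 0.3], [0, 0, 3.7, 0, 0.3], [0, 0, 4.4, 0, 0.3], [0, 0, 5.1, 0, 0.3], [0, 0, 5.8, 0, 0.3], [0, 0, 6.5, 0, 0.3], [0, 0, 7.2, 0, 0.3], [0, 0, 7.9, 0, 0.3], [0, 0, 8.5, 0, 0.3], [0, 0, 8.5, 0, 0.3], [0, 0, 8.5, 0, 0.3]], "squeeze": 25}}

```text
clock: 4.2
position: [0.5981, 0.1126, 0.1661]
ee_rot: [-0.326, 3.123, 0.002]
force: [1.1, 1.3, -2.5]
width: 0.084
```

Run:
```python
from h import *
a,_=grab("top","t1"); b,_=grab("side","s1")
cv2.imwrite("pics/lift.png",np.hstack([cv2.resize(a[90:250,220:420],(400,320)),cv2.resize(b[120:280,270:470],(400,320))])[...,::-1]); print(arm.observe()["position"])
```

```text
[0.5979267  0.11263888 0.16579239]
```

View pics/lift.png

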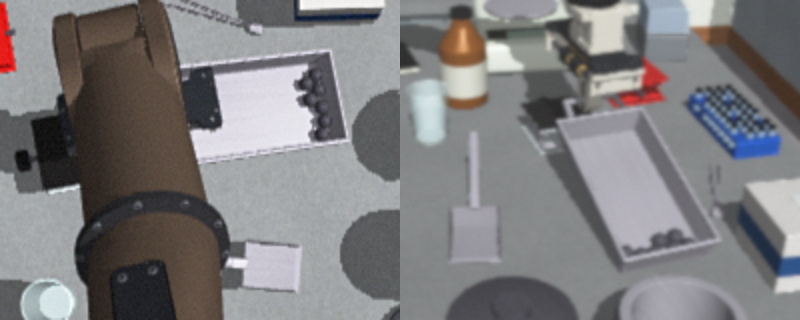

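The tray's handle end is raised, all the balls are at the low end, and the jack is undisturbed. Next I draw it to the jack and lower it.

{"api": "carry_out", "payload": {"plan": [[-0.2, 1, 0, 0, 0.3], [-0.45, 2.2, 0, 0, 0.3], [-0.7, 3.4, 0, 0, 0.3], [-1, 4.7, 0, 0, 0.3], [-1.25, 6, 0, 0, 0.3], [-1.55, 7.3, 0, 0, 0.3], [-1.8, 8.6, 0, 0, 0.3], [-2.1, 9.8, 0, 0, 0.3], [-2.35, 11, 0, 0, 0.3], [-2.6, 12.2, 0, 0, 0.3], [-2.6, 12.2, 0, 0, 0.3], [-2.6, 12.2, -0.5, 0, 0.3], [-2.6, 12.2, -1, 0, 0.3], [-2.6, 12.2, -1.5, 0, 0.3], [-2.6, 12.2, -1.8, 0, 0.3], [-2.6, 12.2, -1.8, 0, 0.3]]}}

```text
clock: 5.9
position: [0.5718, 0.2341, 0.1471]
ee_rot: [-0.325, 3.124, 0.001]
force: [-1.2, 1.8, -1.5]
width: 0.087
```

Run:
```python
from h import *
b,_=grab("side","s2")
cv2.imwrite("pics/prop.png",cv2.resize(b[110:270,270:440],None,fx=4,fy=3.5)[...,::-1]); s=arm.observe();print(s["position"],s["force"])
```

```text
[0.5719581  0.23398431 0.14739695] [-0.12924987  0.28458398 -2.42403213]
```

View pics/prop.png

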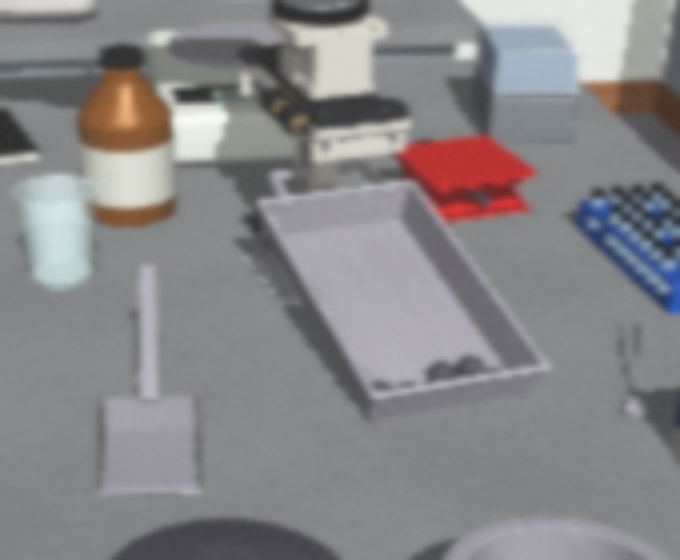

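{"api": "carry_out", "payload": {"plan": [[0, 0, -0.2, 0, 0.3], [0, 0, -0.35, 0, 0.3], [0, 0, -0.35, 0, 0.3], [0, 0, -0.35, 0, 2.2], [0, 0, -0.35, 0, 2.2], [0, 0, -0.35, 0, 2.2], [0, 0, 0.6, 0, 2.2], [0, 0, 2, 0, 2.2], [0, 0, 5, 0, 2.2], [0, 0, 8, 0, 2.2], [0, 0, 10, 0, 2.2]]}}

```text
clock: 7.05
position: [0.5727, 0.2342, 0.251]
ee_rot: [-0.325, 3.121, 0.002]
force: [0.4, -0.2, -0.1]
width: 0.244
```

Run:
```python
from h import *
s=arm.observe();print(s["position"],s["force"])
b,D=grab("side","s3");X=cloud("side",D)
a,D2=grab("top","t3");Y=cloud("top",D2)
cv2.imwrite("pics/c3.png",np.hstack([cv2.resize(a[90:250,230:430],(400,320)),cv2.resize(b[120:280,270:470],(400,320))])[...,::-1])
# floor plane of tray: fit from side cloud, interior mid points
p=np.concatenate([q[(q[...,0]>.55)&(q[...,0]<.64)&(q[...,1]>-.03)&(q[...,1]<.09)] for q in(X,Y)])
p=p[(p[:,2]>0.005)&(p[:,2]<.07)]
A=np.c_[p[:,:2],np.ones(len(p))]; w=np.linalg.lstsq(A,p[:,2],rcond=None)[0]; r=p[:,2]-A@w; k=abs(r)<.005; w=np.linalg.lstsq(A[k],p[k,2],rcond=None)[0]
print("floor plane",w,np.degrees(np.arctan(np.hypot(*w[:2]))),k.sum(),len(p))
```

```text
[0.57265627 0.23422912 0.25103736] [ 0.42686568 -0.22494184 -0.11232018]
floor plane [-0.11213054  0.07914871  0.08563536] 7.815061651090116 1048 1963
```

View pics/c3.png

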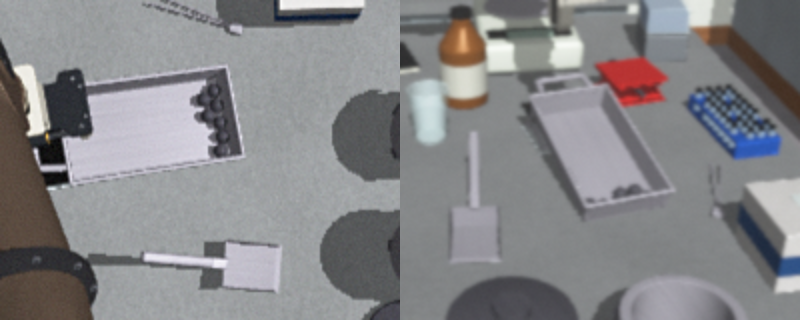

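The tray is propped on the jack and released, with the balls against the low wall (left panel, x≈215, y 88–152). Fitting the tray's frame and the balls next.

```bash
cat > tray.py <<'E'
from h import *
def frame(c1,c2,jack=np.array([.5785,.163])):
    "low rim corners px (far +x world, near) in top image -> low-edge bottom mid, axis, tilt"
    a,b=[onz("top",*c,.0354)[:2] for c in(c1,c2)]
    y=(b-a)/np.linalg.norm(b-a); x=np.array([-y[1],y[0]]); x*=np.sign(x[1]); m=(a+b)/2+x*.015
    d=(jack-m)@x; return m,x,np.arctan2(.046,d),np.linalg.norm(b-a)
E
python3 - <<'E'
from tray import *
m,x,t,w=frame((230+227/2,90+67/2),(230+243/2,90+157/2)); print("low edge",m,"yaw",np.degrees(np.arctan2(x[1],x[0])),"tilt",np.degrees(t),"width",w,"bar beyond",)
im=cv2.imread("pics/top0.png"); im=cv2.imread("pics/t3.png")
g=cv2.cvtColor(im,cv2.COLOR_BGR2GRAY)[115:180,325:355]
b=cv2.resize(g,None,fx=8,fy=8,interpolation=cv2.INTER_CUBIC)
cv2.imwrite("pics/balls.png",cv2.resize(im[85:190,220:360],None,fx=5,fy=5,interpolation=cv2.INTER_CUBIC))
print(arm.observe()["joints"])
X=cloud("top",np.load("pics/t3.npy"))
for s in(.05,.08,.11,.14):
    q=m+x*s; u,v=np.round(proj("top",[*q,.003+s*np.tan(t)])[0]).astype(int); print(s,u,v,"meas z",np.median(X[v-3:v+4,u-2:u+3,2]),"pred",.003+s*np.tan(t))
E
```

```text
low edge [ 0.62485923 -0.02100429] yaw 100.99968251783116 tilt 13.646427918615332 width 0.12725592311575673 bar beyond
[-0.50463491  0.45538123  0.04332637  1.64595608 -0.02216305  1.03281454
  1.32360906]
0.05 324 151 meas z 0.016111164284778007 pred 0.015139168786593164
0.08 314 152 meas z 0.021436530967207018 pred 0.022422670058549064
0.11 303 154 meas z 0.02809083003764153 pred 0.02970617133050496
0.14 292 155 meas z 0.035593774478017114 pred 0.03698967260246087
```

View pics/balls.png

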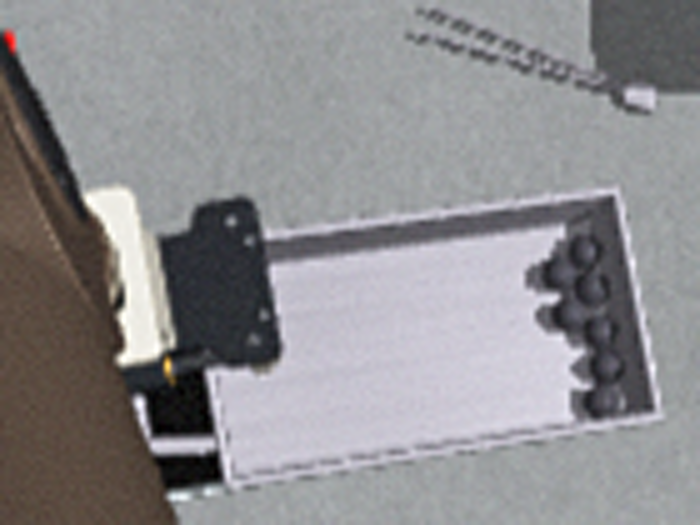

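The tilt is 13.6°, and the predicted floor heights match the depth to 1–2 mm. Five balls lie along the wall (crop x≈595, y 250–403) and two behind them at (558,272) and (567,315), on the far side, so scooping off-centre towards +x takes about five. Going to the scoop now.

{"api": "carry_out", "payload": {"plan": [[-1.5, -2, 0, -0.15, 5], [-3, -4, 0, -0.3, 5], [-4.5, -6, 0, -0.45, 5], [-6, -8, 0, -0.6, 5], [-7.5, -10, 0, -0.75, 5], [-9, -12, 0, -0.9, 5], [-10.5, -14, 0, -1.05, 5], [-12, -16, 0, -1.2, 5], [-13.5, -18, 0, -1.35, 5], [-15, -20, 0, -1.5, 5], [-15.1, -20.2, 0, -1.65, 5], [-15.1, -20.2, -2, -1.8, 5], [-15.1, -20.2, -4, -1.843, 5], [-15.1, -20.2, -7, -1.843, 5], [-15.1, -20.2, -9, -1.843, 5], [-15.1, -20.2, -9, -1.843, 5], [-15.1, -20.2, -9, -1.843, 5]]}}

```text
clock: 8.85
position: [0.4225, 0.0325, 0.1625]
ee_rot: [2.288, 2.143, -0.008]
force: [0.0, 0.7, 0.1]
width: 0.544
```

Run:
```python
from tray import *
s=arm.observe();R=cv2.Rodrigues(s["ee_rot"])[0];print(s["position"],np.degrees(np.arctan2(R[1,1],R[0,1])))
m,x,t,w=frame((230+227/2,90+67/2),(230+243/2,90+157/2)); y=np.array([x[1],-x[0]])
for u,v,z in[(584,250,.016),(592,288,.016),(599,328,.016),(604,365,.016),(601,403,.016),(558,272,.02),(567,315,.02)]:
    q=onz("top",220+(u-2)/5,85+(v-2)/5,z)[:2]-m; print(np.round([q@x*1000,q@y*1000]))
```

```text
[0.42252486 0.0324947  0.1624631 ] -3.7340983275284976
[ 8. 40.]
[ 8. 18.]
[ 8. -5.]
[  9. -26.]
[ 14. -47.]
[25. 30.]
[24.  5.]
```

{"api": "carry_out", "payload": {"plan": [[0, 0, -2, 0, 5], [0, 0, -4, 0, 5], [0, 0, -5.2, 0, 5], [0, 0, -5.75, 0, 5], [0, 0, -5.75, 0, 5], [0, 0, -5.75, 0, 0.8], [0, 0, -5.75, 0, 0.8], [0, 0, -5.75, 0, 0.8], [0, 0, -5.75, 0, 0.8], [0, 0, -5.75, 0, 0.8], [0, 0, -5.75, 0, 0.8], [0, 0, -4.5, 0, 0.8], [0, 0, -2, 0, 0.8], [0, 0, 2, 0, 0.8], [0, 0, 5, 0, 0.8], [0, 0, 8, 0, 0.8], [0, 0, 8, 0, 0.8], [0, 0, 8, 0, 0.8]], "squeeze": 60}}

```text
clock: 10.65
position: [0.4225, 0.0327, 0.2425]
ee_rot: [2.287, 2.144, -0.006]
force: [-0.6, -0.9, -1.7]
width: 0.148
```

```bash
cat > scoop.py <<'E'
from h import *
def look(tag):
    "scoop points below/around the gripper from side camera; pitch of the bowl's side silhouette"
    b,D=grab("side",tag); s=arm.observe(); p=s["position"]
    print("tcp",np.round(p,4),"F",np.round(s["force"],1),"w",round(s["width"],3),"t",s["clock"]); return b,D,p
E
python3 - <<'E'
from scoop import *
b,D,p=look("s4"); X=cloud("side",D)
R=cv2.Rodrigues(arm.observe()["ee_rot"])[0]; u=-np.array([R[1,1],-R[0,1]]);u=u*-np.sign(u[1]) # nose dir
l=(X[...,:2]-p[:2])@u; lat=(X[...,:2]-p[:2])@np.array([-u[1],u[0]])
m=(l>.0)&(l<.17)&(abs(lat)<.045)&(X[...,2]>.08)&(X[...,2]<p[2]-.02)
q=np.c_[l[m],X[m][:,2]-p[2]+.047]
for a in np.arange(0,.17,.01):
    k=(q[:,0]>=a)&(q[:,0]<a+.01)
    if k.sum()>3: print(round(a,2),k.sum(),np.round(np.percentile(q[k,1],[5,50,95])*1000))
c=proj("side",p)[0].astype(int); cv2.imwrite("pics/sc4.png",cv2.resize(b[max(0,c[1]-40):c[1]+100,c[0]-90:c[0]+90],None,fx=4,fy=4)[...,::-1])
E
```

```text
tcp [0.4219 0.0326 0.2417] F [ 0.1 -0.7 -1.8] w 0.145 t 10.7
0.0 117 [-13.   6.  25.]
0.01 124 [-9.  4. 25.]
0.02 15 [-10.  -6.  -4.]
0.03 22 [-16. -11.  -8.]
0.04 18 [-22. -18. -15.]
0.05 295 [-56. -41. -26.]
0.06 56 [-58. -56. -28.]
0.07 62 [-58. -56. -29.]
0.08 61 [-58. -57. -34.]
0.09 62 [-58. -57. -39.]
0.1 56 [-58. -57. -45.]
0.11 59 [-58. -57. -51.]
0.12 67 [-59. -57. -53.]
0.13 42 [-59. -57. -56.]
```

View pics/sc4.png

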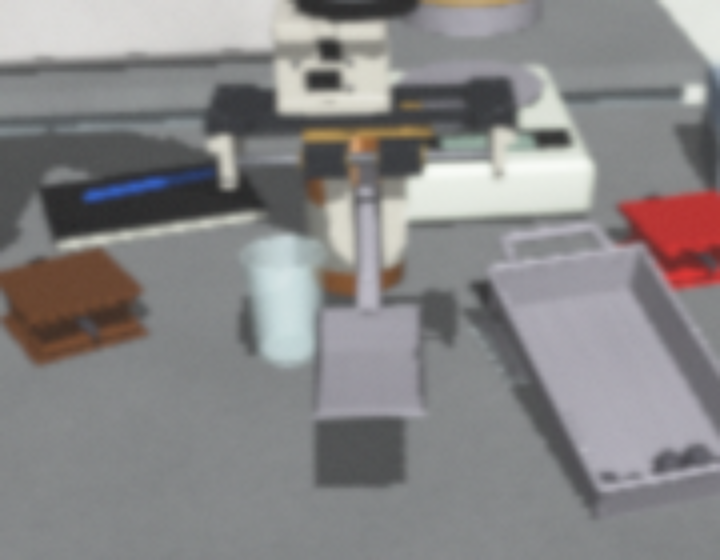

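The scoop is level in the grip (bowl floor constant at -57 mm relative to the grip). I'll carry it over the tray's far half, aligned to tray yaw 101°.

{"api": "carry_out", "payload": {"plan": [[2.5, 1.8, 1, 0.04, 0.8], [5, 3.6, 1, 0.08, 0.8], [7.5, 5.4, 1, 0.12, 0.8], [10, 7.2, 1, 0.16, 0.8], [12.5, 9, 1, 0.2, 0.8], [15, 10.8, 1, 0.257, 0.8], [17, 12.2, 0.5, 0.257, 0.8], [18.4, 13.1, 0, 0.257, 0.8], [18.4, 13.1, -2, 0.257, 0.8], [18.4, 13.1, -4, 0.257, 0.8], [18.4, 13.1, -6, 0.257, 0.8], [18.4, 13.1, -7, 0.257, 0.8], [18.4, 13.1, -7, 0.257, 0.8], [18.4, 13.1, -7, 0.257, 0.8]]}}

```text
clock: 12.1
position: [0.606, 0.1634, 0.1715]
ee_rot: [1.995, 2.419, -0.009]
force: [0.0, 0.2, -1.1]
width: 0.147
```

{"api": "carry_out", "payload": {"plan": [[0, 0, 0, 0, 0.8], [0, 0, 0, 0, 0.8], [0, 0, 0, 0, 0.8]], "squeeze": 12}}

```text
clock: 12.4
position: [0.6062, 0.1635, 0.1722]
ee_rot: [1.994, 2.419, -0.007]
force: [-0.4, -0.8, -0.8]
width: 0.153
```

```bash
cat >> scoop.py <<'E'
def prof(tag,lo=.0,hi=.16,frame=True):
    b,D,p=look(tag); X=cloud("side",D)
    R=cv2.Rodrigues(arm.observe()["ee_rot"])[0]; u=np.array([R[1,1],-R[0,1]]);u=u*-np.sign(u[1])
    print("nose yaw",np.degrees(np.arctan2(u[1],u[0])))
    l=(X[...,:2]-p[:2])@u; lat=(X[...,:2]-p[:2])@np.array([-u[1],u[0]])
    for a in np.arange(lo,hi,.01):
        k=(l>=a)&(l<a+.01)&(abs(lat)<.02)&(X[...,2]>-.01)&(X[...,2]<p[2]-.02)
        if k.sum()>3: print(round(a*1000),k.sum(),np.round((np.percentile(X[k][:,2],[5,50,95])-p[2]+.047)*1000))
E
python3 -c "
from scoop import *
prof('s5')"
```

```text
tcp [0.6062 0.1635 0.1721] F [-0.7  0.  -1.9] w 0.149 t 12.45
nose yaw -79.00637692690754
0 71 [-13.   5.  25.]
10 87 [-16.   1.  24.]
20 19 [-26. -19. -14.]
30 78 [-75. -65. -26.]
40 90 [-79. -54. -39.]
50 36 [-84. -81. -77.]
60 34 [-88. -85. -82.]
70 35 [-91. -88. -85.]
80 38 [-95. -92. -89.]
90 34 [-98. -96. -93.]
100 52 [-106. -100.  -97.]
110 34 [-108. -106. -102.]
120 37 [-111. -109. -106.]
130 28 [-112. -110. -108.]
140 10 [-115. -112. -110.]
150 14 [-115. -104.  -97.]
```

{"api": "carry_out", "payload": {"plan": [[0, 0, -0.5, 0, 0.8], [0, 0, -1, 0, 0.8], [0, 0, -1.6, 0, 0.8], [0, 0, -1.6, 0, 0.8], [0.1, -0.5, -1.7, 0, 0.8], [0.2, -1, -1.85, 0, 0.8], [0.3, -1.5, -1.95, 0, 0.8], [0.4, -2, -2.1, 0, 0.8], [0.5, -2.5, -2.2, 0, 0.8], [0.6, -3, -2.35, 0, 0.8], [0.7, -3.5, -2.45, 0, 0.8], [0.8, -4, -2.6, 0, 0.8], [0.85, -4.5, -2.7, 0, 0.8], [0.95, -5, -2.85, 0, 0.8], [1.05, -5.4, -2.95, 0, 0.8], [1.05, -5.4, -2.95, 0, 0.8]], "squeeze": 9}}

```text
clock: 14.05
position: [0.6168, 0.1086, 0.1425]
ee_rot: [1.995, 2.418, -0.008]
force: [0.3, -0.7, -0.8]
width: 0.151
```

```bash
python3 -c "
from scoop import *
prof('s6')
a,_=grab('top','t6'); b=cv2.imread('pics/s6.png')[...,::-1]
cv2.imwrite('pics/c6.png',np.hstack([cv2.resize(a[100:190,290:380],(400,400)),cv2.resize(b[170:240,340:410],(400,400))])[...,::-1])"
```

```text
tcp [0.6167 0.1089 0.1425] F [-0.3 -0.9  0.2] w 0.15 t 14.1
nose yaw -79.03837085886838
0 77 [-65.   1.  24.]
10 98 [-14.   1.  24.]
20 22 [-22. -14. -10.]
30 28 [-34. -27. -17.]
40 125 [-72. -56. -35.]
50 38 [-76. -73. -37.]
60 35 [-78. -75. -72.]
70 32 [-80. -78. -76.]
80 27 [-82. -80. -78.]
90 16 [-85. -83. -78.]
100 23 [-74. -68. -66.]
110 33 [-74. -72. -67.]
120 28 [-97. -93. -71.]
130 93 [-97. -83. -68.]
140 65 [-97. -94. -58.]
150 27 [-98. -96. -95.]
```

View pics/c6.png

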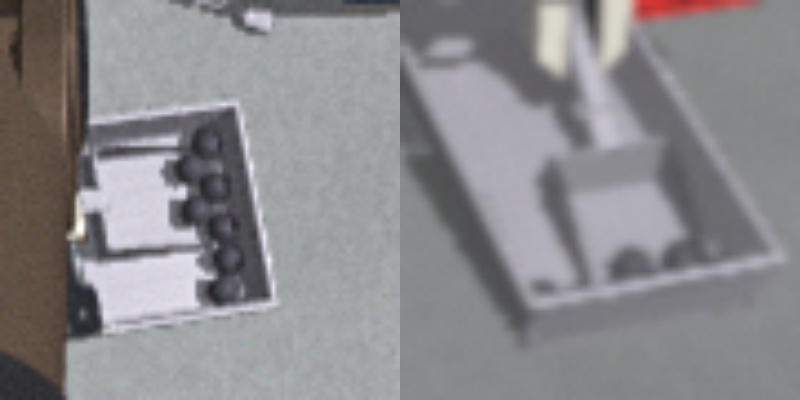

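{"api": "carry_out", "payload": {"plan": [[0.05, -0.25, -0.05, 0, 0.8], [0.1, -0.5, -0.1, 0, 0.8], [0.15, -0.75, -0.15, 0, 0.8], [0.15, -0.8, -0.2, 0, 0.8], [0.15, -0.8, -0.2, 0, 0.8]]}}

```text
clock: 14.65
position: [0.6182, 0.1009, 0.1404]
ee_rot: [1.995, 2.418, -0.008]
force: [1.3, -0.7, 0.2]
width: 0.151
```

```bash
python3 -c "
from scoop import *
prof('s7')
a,_=grab('top','t7'); m=abs(a.astype(int)-cv2.imread('pics/t6.png')[...,::-1]).sum(2)
print('low rim shift diff', m[118:172,340:358].mean(), m[118:172,352:360].mean())
g=[cv2.cvtColor(q,cv2.COLOR_RGB2GRAY) for q in (a,np.ascontiguousarray(cv2.imread('pics/t6.png')[...,::-1]))]
for v in (130,145,160): print([list(q[v,340:360]) for q in g])"
```

```text
tcp [0.6182 0.1009 0.1404] F [ 0.4  0.1 -1.7] w 0.151 t 14.7
nose yaw -79.03495260847706
0 85 [-64.   3.  23.]
10 90 [-17.  -2.  25.]
20 23 [-21. -16.  -8.]
30 26 [-71. -27. -19.]
40 129 [-72. -55. -33.]
50 40 [-75. -73. -41.]
60 32 [-78. -75. -74.]
70 28 [-80. -78. -76.]
80 16 [-82. -80. -77.]
90 12 [-76. -66. -64.]
100 41 [-72. -69. -65.]
110 11 [-95. -70. -66.]
120 93 [-95. -86. -69.]
130 77 [-95. -66. -56.]
140 29 [-95. -94. -92.]
150 32 [-96. -94. -92.]
low rim shift diff 10.084362139917696 8.57638888888889
[[np.uint8(63), np.uint8(79), np.uint8(72), np.uint8(85), np.uint8(186), np.uint8(199), np.uint8(170), np.uint8(160), np.uint8(170), np.uint8(168), np.uint8(166), np.uint8(166), np.uint8(169), np.uint8(174), np.uint8(168), np.uint8(162), np.uint8(160), np.uint8(169), np.uint8(162), np.uint8(165)], [np.uint8(86), np.uint8(81), np.uint8(75), np.uint8(81), np.uint8(185), np.uint8(195), np.uint8(166), np.uint8(163), np.uint8(165), np.uint8(167), np.uint8(169), np.uint8(166), np.uint8(169), np.uint8(171), np.uint8(167), np.uint8(161), np.uint8(165), np.uint8(166), np.uint8(168), n
[... 490 characters left out ...]
nt8(156), np.uint8(161), np.uint8(166), np.uint8(170), np.uint8(166), np.uint8(164), np.uint8(162), np.uint8(167)]]
[[np.uint8(48), np.uint8(67), np.uint8(66), np.uint8(40), np.uint8(62), np.uint8(81), np.uint8(76), np.uint8(75), np.uint8(72), np.uint8(96), np.uint8(222), np.uint8(165), np.uint8(164), np.uint8(168), np.uint8(165), np.uint8(157), np.uint8(162), np.uint8(162), np.uint8(162), np.uint8(163)], [np.uint8(47), np.uint8(64), np.uint8(68), np.uint8(48), np.uint8(67), np.uint8(80), np.uint8(83), np.uint8(72), np.uint8(75), np.uint8(97), np.uint8(223), np.uint8(168), np.uint8(163), np.uint8(162), np.uint8(160), np.uint8(162), np.uint8(162), np.uint8(155), np.uint8(165), np.uint8(161)]]
```

The scoop lies flush and its nose is at the wall foot, and the tray hasn't moved. Next I lever the scoop nose-up about its heel with the grip loose, then clamp.

{"api": "carry_out", "payload": {"plan": [[-0.06, 0.3, -0.19, 0, 0.8], [-0.12, 0.64, -0.42, 0, 0.8], [-0.19, 0.99, -0.67, 0, 0.8], [-0.25, 1.27, -0.92, 0, 0.8], [-0.3, 1.55, -1.17, 0, 0.8], [-0.35, 1.81, -1.42, 0, 0.8], [-0.39, 2.0, -1.65, 0, 0.8], [-0.43, 2.18, -1.88, 0, 0.8], [-0.46, 2.36, -2.1, 0, 0.8], [-0.46, 2.36, -2.1, 0, 0.8], [-0.46, 2.36, -2.1, 0, 0.8]]}}

```text
clock: 15.85
position: [0.6134, 0.1249, 0.1193]
ee_rot: [1.994, 2.419, -0.008]
force: [0.4, 0.6, 1.8]
width: 0.149
```

{"api": "carry_out", "payload": {"plan": [[0, 0, 0, 0, 0.8], [0, 0, 0, 0, 0.8], [0, 0, 0, 0, 0.8]], "squeeze": 60}}

```text
clock: 16.15
position: [0.6134, 0.1248, 0.1193]
ee_rot: [1.995, 2.419, -0.008]
force: [0.2, 0.5, -0.3]
width: 0.15
```

```bash
python3 -c "
from scoop import *
prof('s8')
a,_=grab('top','t8'); b=cv2.imread('pics/s8.png')[...,::-1]
cv2.imwrite('pics/c8.png',np.hstack([cv2.resize(a[100:190,290:380],(400,400)),cv2.resize(b[170:240,340:410],(400,400))])[...,::-1])"
```

```text
tcp [0.6134 0.1248 0.1193] F [ 0.1 -0.   1.2] w 0.147 t 16.2
nose yaw -79.02543675903907
0 76 [-38.   3.  24.]
10 99 [-40.  -0.  24.]
20 26 [-42.  -8.  -0.]
30 17 [-21.  -6.  -3.]
40 15 [-14. -11.  -6.]
50 19 [-28. -16. -13.]
60 84 [-47. -29. -18.]
70 41 [-48. -36. -28.]
80 45 [-47. -39. -31.]
90 24 [-46. -45. -44.]
100 21 [-60. -44. -43.]
110 28 [-64. -43. -41.]
120 5 [-42. -41. -41.]
130 5 [-42. -41. -29.]
140 74 [-74. -66. -23.]
150 123 [-74. -45. -24.]
```

View pics/c8.png

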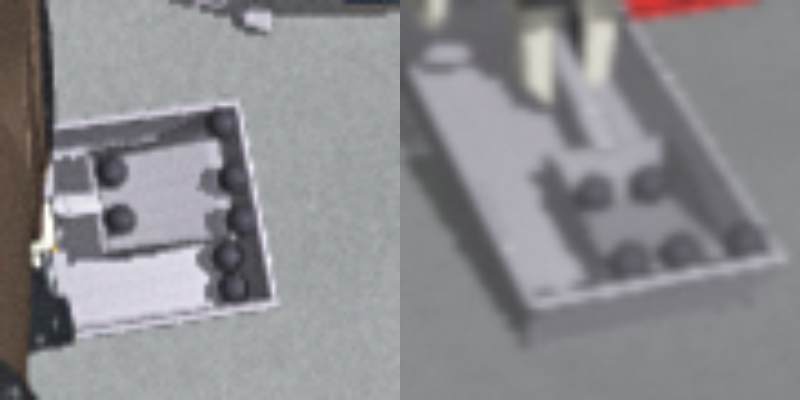

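Two balls rolled back into the bowl. Two more are perched between the nose and the leaning wall (left panel (230,178), (238,218)). Clamped, I nudge forward 9 mm so the nose passes under them.

{"api": "carry_out", "payload": {"plan": [[0.06, -0.3, 0, 0, 0.8], [0.12, -0.6, 0.05, 0, 0.8], [0.17, -0.9, 0.1, 0, 0.8], [0.17, -0.9, 0.1, 0, 0.8], [0.17, -0.9, 0.1, 0, 0.8]]}}

```text
clock: 16.75
position: [0.6149, 0.1155, 0.1201]
ee_rot: [1.996, 2.419, -0.009]
force: [-0.1, 0.1, -3.7]
width: 0.146
```

```bash
python3 -c "
from scoop import *
prof('s9',.05)
a,_=grab('top','t9'); b=cv2.imread('pics/s9.png')[...,::-1]
cv2.imwrite('pics/c9.png',np.hstack([cv2.resize(a[100:190,290:380],(400,400)),cv2.resize(b[170:240,340:410],(400,400))])[...,::-1])"
```

```text
tcp [0.6149 0.1157 0.1201] F [-0.7 -0.3 -2.5] w 0.143 t 16.8
nose yaw -79.03493082327907
50 21 [-30. -18. -13.]
60 83 [-49. -31. -19.]
70 52 [-49. -39. -29.]
80 40 [-48. -41. -30.]
90 23 [-48. -46. -45.]
100 14 [-63. -45. -44.]
110 4 [-45. -44. -43.]
120 4 [-45. -44. -43.]
130 71 [-74. -67. -24.]
140 123 [-75. -48. -25.]
150 44 [-75. -73. -34.]
```

View pics/c9.png

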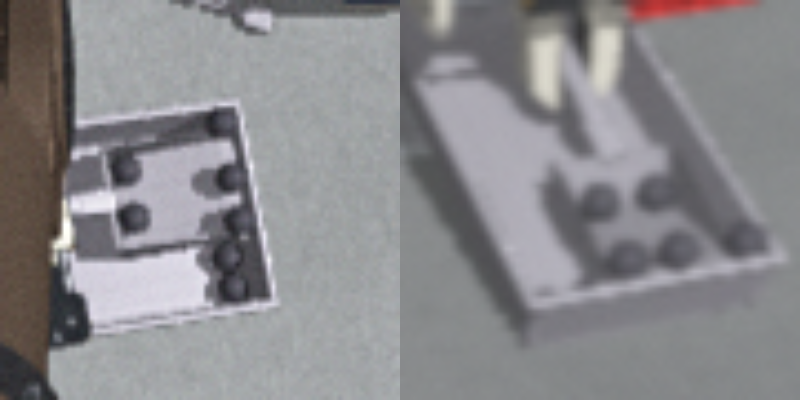

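{"api": "carry_out", "payload": {"plan": [[0.06, -0.3, 0.2, 0, 0.8], [0.12, -0.6, 0.4, 0, 0.8], [0.15, -0.8, 0.6, 0, 0.8], [0.15, -0.8, 0.7, 0, 0.8], [0.15, -0.8, 0.7, 0, 0.8]]}}

```text
clock: 17.35
position: [0.6167, 0.1076, 0.1275]
ee_rot: [1.995, 2.418, -0.008]
force: [-0.3, -0.6, -3.4]
width: 0.147
```

```bash
python3 -c "
from scoop import *
prof('s10',.05)
a,_=grab('top','t10'); D=np.load('pics/t10.npy'); X=cloud('top',D)
g=cv2.cvtColor(a,cv2.COLOR_RGB2GRAY)
# dark round blobs in the tray interior and their depth heights
w=g[105:172,300:352].astype(np.float32); W=cv2.resize(w,None,fx=6,fy=6,interpolation=cv2.INTER_CUBIC)
C=cv2.HoughCircles(cv2.convertScaleAbs(W),cv2.HOUGH_GRADIENT,1,22,param1=80,param2=11,minRadius=17,maxRadius=28)
for x,y,r in C[0]:
    u,v=300+x/6,105+y/6; k=X[int(v)-1:int(v)+2,int(u)-1:int(u)+2,2]; print(round(u,1),round(v,1),r/6,'z',np.round(np.median(k)*1000), 'g',g[int(v),int(u)])
"
```

```text
tcp [0.6166 0.1077 0.1273] F [-0.1 -0.7 -3.1] w 0.143 t 17.4
nose yaw -79.03457533722293
50 23 [-30. -16. -13.]
60 91 [-48. -30. -18.]
70 48 [-50. -36. -29.]
80 45 [-48. -41. -31.]
90 32 [-71. -46. -44.]
100 9 [-71. -44. -43.]
120 11 [-82. -79. -41.]
130 129 [-81. -66. -23.]
140 117 [-81. -43. -24.]
150 35 [-82. -81. -80.]
344.6 139.1 3.6833334 z 58.0 g 81
346.6 148.6 3.6166668 z 58.0 g 76
322.9 147.8 3.8 z 52.0 g 74
341.6 125.8 4.2000003 z 54.0 g 65
321.2 137.4 3.55 z 51.0 g 91
339.2 139.8 4.2000003 z 37.0 g 110
340.6 149.2 3.4166667 z 37.0 g 110
342.9 164.8 3.2 z 25.0 g 70
306.8 151.9 3.0166667 z 474.0 g 52
311.9 161.6 3.8166666 z 25.0 g 209
338.8 133.4 4.5666666 z 36.0 g 184
336.1 153.2 3.0166667 z 45.0 g 88
335.9 127.9 3.5333335 z 23.0 g 75
330.8 159.1 3.8 z 10.0 g 218
```

```bash
python3 -c "
from tray import *
m,x,t,w=frame((230+227/2,90+67/2),(230+243/2,90+157/2)); y=np.array([x[1],-x[0]])
for u,v,z in[(344.6,139.1,.048),(346.6,148.6,.048),(322.9,147.8,.042),(341.6,125.8,.044),(321.2,137.4,.042),(342.9,164.8,.015)]:
    q=onz('top',u,v,z)[:2]-m; print(np.round([q@x*1000,q@y*1000]))
X=cloud('side',np.load('pics/s10.npy')); l=(X[...,:2]-m)
s=l@x; la=l@y
for a in range(-26,20,3):
    k=(s*1000>=a)&(s*1000<a+3)&(la>-.02)&(la<.055)&(X[...,2]>.028)&(X[...,2]<.08)
    if k.sum(): print(a,k.sum(),np.round(np.percentile(X[k][:,2],[50,98])*1000))
b=cv2.imread('pics/s10.png'); a=cv2.imread('pics/t10.png')
cv2.imwrite('pics/c10.png',np.hstack([cv2.resize(a[110:175,300:365],(400,400),interpolation=2),cv2.resize(b[195:240,360:405],(400,400),interpolation=2)]))
"
```

```text
[-9. 18.]
[-10.  -9.]
[53.  5.]
[-8. 56.]
[53. 35.]
[  5. -47.]
-23 4 [37. 49.]
-20 40 [37. 56.]
-17 76 [40. 57.]
-14 42 [40. 59.]
-11 27 [51. 58.]
-8 23 [45. 58.]
-5 14 [42. 58.]
-2 4 [39. 42.]
1 5 [42. 46.]
4 10 [39. 46.]
7 3 [42. 44.]
10 8 [42. 47.]
13 6 [40. 47.]
16 5 [36. 45.]
19 13 [41. 50.]
```

The viewing budget is used up, so I go on with numbers. The two front balls, and one in the corner, sit pinched between the nose edge and the rim at s≈-10. They could go over the rim, so I back out the same way.

{"api": "carry_out", "payload": {"plan": [[-0.06, 0.3, -0.25, 0, 0.8], [-0.12, 0.6, -0.5, 0, 0.8], [-0.15, 0.8, -0.7, 0, 0.8], [-0.22, 1.1, -0.7, 0, 0.8], [-0.27, 1.4, -0.75, 0, 0.8], [-0.32, 1.7, -0.7, 0, 0.8], [-0.4, 2.1, -0.55, 0, 0.8], [-0.4, 2.1, -0.55, 0, 0.8], [-0.4, 2.1, -0.55, 0, 0.8]]}}

```text
clock: 18.35
position: [0.6124, 0.1294, 0.1219]
ee_rot: [1.994, 2.42, -0.008]
force: [-0.7, 1.0, -2.7]
width: 0.147
```

```bash
cat > balls.py <<'E'
from tray import *
def balls(tag,show=True):
    "dark round blobs in the tray region of the top view: s along tray from low edge, lateral, top height (mm)"
    a,D=grab("top",tag); X=cloud("top",D); m,x,t,w=frame((343.5,123.5),(351.5,168.5)); y=np.array([x[1],-x[0]])
    g=cv2.cvtColor(a,cv2.COLOR_RGB2GRAY)[105:172,300:352]; W=cv2.resize(g,None,fx=6,fy=6,interpolation=cv2.INTER_CUBIC)
    C=cv2.HoughCircles(W,cv2.HOUGH_GRADIENT,1,34,param1=80,param2=10,minRadius=17,maxRadius=28)
    for u,v,r in (C[0] if C is not None else []):
        u,v=300+u/6,105+v/6; z=np.median(X[int(v+.5)-1:int(v+.5)+2,int(u+.5)-1:int(u+.5)+2,2]); gg=int(g[int(v)-105,int(u)-300])
        q=onz("top",u,v,z-.01)[:2]-m
        if gg<125 and z<.1: print("ball? s %.0f lat %.0f top %.0f floor+20=%.0f g%d"%(q@x*1000,q@y*1000,z*1000,23+q@x*243,gg))
    p=arm.observe()["position"][:2]-m; print("P s,lat",np.round([p@x*1000,p@y*1000]))
E
python3 -c "
from scoop import *
from balls import balls
prof('s11',.05); balls('t11')"
```

```text
tcp [0.6124 0.1293 0.1218] F [-0.7  2.3 -2. ] w 0.142 t 18.4
nose yaw -78.9980804589552
50 16 [-28. -17. -13.]
60 86 [-47. -30. -18.]
70 46 [-49. -36. -29.]
80 42 [-47. -42. -31.]
90 16 [-47. -46. -44.]
100 8 [-57. -45. -43.]
110 32 [-66. -64. -43.]
120 19 [-67. -65. -39.]
130 56 [-43. -31. -22.]
140 22 [-41. -32. -24.]
150 80 [-76. -69. -57.]
ball? s 77 lat 7 top 46 floor+20=42 g72
ball? s 77 lat 37 top 47 floor+20=42 g70
ball? s 18 lat 19 top 52 floor+20=27 g71
ball? s 15 lat -9 top 52 floor+20=27 g76
ball? s 11 lat -45 top 20 floor+20=26 g40
ball? s 3 lat -27 top 22 floor+20=24 g96
ball? s 97 lat 47 top 27 floor+20=47 g107
ball? s 16 lat 61 top 18 floor+20=27 g72
ball? s 34 lat 61 top 25 floor+20=31 g91
ball? s 103 lat 61 top 39 floor+20=48 g97
P s,lat [150.  16.]
```

Four balls are in fact on the scoop, two at the back and two just inside the nose (tops at 52, nose at s≈11). Pitching further about the heel will roll those back.

{"api": "carry_out", "payload": {"plan": [[0, 0, -0.1, 0, 0.8], [-0.02, 0.1, -0.2, 0, 0.8], [-0.05, 0.25, -0.4, 0, 0.8], [-0.08, 0.4, -0.6, 0, 0.8], [-0.1, 0.5, -0.75, 0, 0.8], [-0.1, 0.5, -0.75, 0, 0.8]], "squeeze": 20}}

```text
clock: 19.05
position: [0.6115, 0.134, 0.114]
ee_rot: [1.994, 2.419, -0.008]
force: [1.1, -0.9, 1.0]
width: 0.149
```

{"api": "carry_out", "payload": {"plan": [[0, 0, 0, 0, 0.8], [0, 0, 0, 0, 0.8], [0, 0, 0, 0, 0.8]], "squeeze": 60}}

```text
clock: 19.35
position: [0.6116, 0.134, 0.114]
ee_rot: [1.994, 2.419, -0.008]
force: [1.0, -0.9, 1.3]
width: 0.144
```

```bash
python3 -c "
from scoop import *
from balls import balls
prof('s12',.05); balls('t12')"
```

```text
tcp [0.6116 0.134  0.114 ] F [ 0.2 -0.8  1. ] w 0.147 t 19.4
nose yaw -79.00537019156788
50 11 [-11.  -9.  -7.]
60 76 [-30. -20. -11.]
70 13 [-32. -22. -19.]
80 21 [-38. -25. -20.]
90 49 [-37. -29. -17.]
100 38 [-53. -34. -20.]
110 53 [-57. -54. -31.]
120 46 [-59. -56. -29.]
130 25 [-57. -28. -26.]
140 18 [-26. -25. -24.]
150 32 [-69. -66. -61.]
ball? s 64 lat 20 top 51 floor+20=39 g92
ball? s 58 lat -4 top 50 floor+20=37 g88
ball? s 6 lat -26 top 23 floor+20=24 g75
ball? s 78 lat 38 top 47 floor+20=42 g53
ball? s 18 lat 62 top 21 floor+20=27 g101
ball? s 5 lat -47 top 23 floor+20=24 g72
ball? s 94 lat 43 top 28 floor+20=46 g102
ball? s -4 lat 17 top 12 floor+20=22 g104
ball? s -11 lat -46 top 29 floor+20=20 g75
P s,lat [155.  17.]
```

{"api": "carry_out", "payload": {"plan": [[0, 0, 0.5, 0, 0.8], [0, 0, 1.2, 0, 0.8], [0, 0, 2.2, 0, 0.8], [0, 0, 3.4, 0, 0.8], [0, 0, 5, 0, 0.8], [0, 0, 7, 0, 0.8], [0, 0, 9, 0, 0.8], [0, 0, 11, 0, 0.8], [0, 0, 12.5, 0, 0.8], [0, 0, 12.5, 0, 0.8], [0, 0, 12.5, 0, 0.8]]}}

```text
clock: 20.55
position: [0.6115, 0.134, 0.2394]
ee_rot: [1.994, 2.419, -0.007]
force: [-0.2, 0.0, -3.0]
width: 0.147
```

```bash
python3 -c "
from scoop import *
from balls import *
prof('s13',.04); balls('t13')
# high blobs: dark ball tops on the lifted scoop
a=cv2.imread('pics/t13.png'); X=cloud('top',np.load('pics/t13.npy')); p=arm.observe()['position']
g=cv2.cvtColor(a,cv2.COLOR_BGR2GRAY)
c=proj('top',[p[0]+.02,p[1]-.1,.17])[0].astype(int); W=cv2.resize(g[c[1]-35:c[1]+35,c[0]-40:c[0]+40],None,fx=6,fy=6,interpolation=2)
C=cv2.HoughCircles(W,cv2.HOUGH_GRADIENT,1,36,param1=80,param2=12,minRadius=19,maxRadius=30)
for u,v,r in C[0]:
    u,v=c[0]-40+u/6,c[1]-35+v/6; z=X[int(v+.5),int(u+.5),2]; print('hi',round(u),round(v),'xyz',np.round(X[int(v+.5),int(u+.5)]*1000),g[int(v+.5),int(u+.5)])
"
```

```text
tcp [0.6111 0.134  0.2386] F [-0.1  0.1 -2.9] w 0.145 t 20.6
nose yaw -79.00071437557986
40 42 [-165. -161.   -2.]
50 49 [-167. -164.   -8.]
60 115 [-169.  -23.  -12.]
70 41 [-173. -170.  -21.]
80 55 [-174. -171.  -20.]
90 88 [-176.  -36.  -19.]
100 56 [-178. -175.  -27.]
110 51 [-181. -179.  -32.]
120 52 [-183. -180.  -30.]
130 18 [-53. -29. -27.]
140 18 [-28. -27. -27.]
150 32 [-193. -190. -184.]
ball? s 7 lat -46 top 22 floor+20=25 g72
ball? s 2 lat -26 top 22 floor+20=23 g90
ball? s -10 lat 58 top 25 floor+20=21 g78
ball? s -14 lat -4 top 31 floor+20=20 g72
P s,lat [155.  16.]
hi 313 142 xyz [612.  57. 169.] 75
hi 317 135 xyz [630.  47. 171.] 72
hi 321 145 xyz [604.  37. 173.] 82
hi 306 137 xyz [622.  74. 182.] 213
hi 297 137 xyz [621.  95. 186.] 209
```

Four balls are on the scoop: three show high, the load is about 1.2 N above empty, and three remain in the tray. The pitch holds at about 10°, so I carry them gently to the open jar.

{"api": "carry_out", "payload": {"plan": [[-0.05, -0.7, 0, 0, 0.8], [-0.12, -1.7, 0, 0, 0.8], [-0.22, -3.1, 0, 0, 0.8], [-0.35, -4.9, 0, 0, 0.8], [-0.5, -7, 0, 0, 0.8], [-0.66, -9.2, 0, 0, 0.8], [-0.83, -11.4, 0, 0, 0.8], [-1, -13.6, 0, 0, 0.8], [-1.15, -15.8, 0, 0, 0.8], [-1.3, -18, 0, 0, 0.8], [-1.46, -20.2, 0, 0, 0.8], [-1.62, -22.4, 0, 0, 0.8], [-1.78, -24.6, 0, 0, 0.8], [-1.94, -26.8, 0, 0, 0.8], [-2.1, -28.8, 0, 0, 0.8], [-2.22, -30.5, 0, 0, 0.8], [-2.32, -31.9, 0, 0, 0.8], [-2.4, -32.9, 0, 0, 0.8], [-2.44, -33.4, 0, 0, 0.8], [-2.44, -33.6, 0, 0, 0.8]]}}

```text
clock: 22.65
position: [0.5866, -0.2023, 0.2382]
ee_rot: [1.995, 2.42, -0.01]
force: [1.8, -0.4, -3.0]
width: 0.146
```

{"api": "carry_out", "payload": {"plan": [[0, 0, -0.8, 0, 0.8], [0, 0, -1.8, 0, 0.8], [0, 0, -2.8, 0, 0.8], [0, 0, -3.6, 0, 0.8], [0, 0, -3.9, 0, 0.8], [0, 0, -3.9, 0, 0.8]]}}

```text
clock: 23.25
position: [0.5863, -0.202, 0.1984]
ee_rot: [1.996, 2.421, -0.011]
force: [-0.3, -0.3, -2.4]
width: 0.144
```

```bash
cat > hi.py <<'E'
from scoop import *
def his(tag):
    a,D=grab("top",tag); X=cloud("top",D); p=arm.observe()["position"]; g=cv2.cvtColor(a,cv2.COLOR_RGB2GRAY)
    c=proj("top",[p[0]+.02,p[1]-.1,p[2]-.07])[0].astype(int); W=cv2.resize(g[c[1]-35:c[1]+35,c[0]-40:c[0]+40],None,fx=6,fy=6,interpolation=2)
    C=cv2.HoughCircles(W,cv2.HOUGH_GRADIENT,1,36,param1=80,param2=12,minRadius=19,maxRadius=32)
    for u,v,r in (C[0] if C is not None else []):
        u,v=int(c[0]-40+u/6+.5),int(c[1]-35+v/6+.5)
        if g[v,u]<125: print("dark circle",u,v,"xyz",np.round(X[v,u]*1000),g[v,u])
E
python3 -c "
from hi import *
prof('s14',.04); his('t14')
X=cloud('top',np.load('pics/t14.npy')); k=(X[...,2]>.08)&(X[...,2]<.094)&(abs(X[...,0]-.61)<.075)&(abs(X[...,1]+.317)<.075)
print(k.sum(),cv2.minEnclosingCircle((X[k][:,:2]*1000).astype(np.float32)))"
```

```text
tcp [ 0.5865 -0.2022  0.199 ] F [-0.5  0.5 -2.2] w 0.144 t 23.3
nose yaw -79.00627368917458
40 34 [-11.  -7.  -3.]
50 30 [-14. -10.  -9.]
60 407 [-135.  -89.  -15.]
70 114 [-139.  -94.  -23.]
80 80 [-139.  -27.  -20.]
90 124 [-123.  -29.  -19.]
100 62 [-38. -36. -26.]
110 57 [-36. -34. -33.]
120 62 [-33. -32. -31.]
130 64 [-31. -30. -29.]
140 46 [-30. -29. -28.]
0 ((0.0, 0.0), 0.0)
```

{"api": "carry_out", "payload": {"plan": [[-0.15, 0.8, -0.3, 0, 0.8], [-0.3, 1.6, -0.8, 0, 0.8], [-0.46, 2.36, -1.4, 0, 0.8], [-0.46, 2.36, -1.9, 0, 0.8], [-0.46, 2.36, -2.1, 0, 0.8], [-0.46, 2.36, -2.1, 0, 0.8]]}}

```text
clock: 23.95
position: [0.5819, -0.179, 0.1779]
ee_rot: [1.995, 2.42, -0.011]
force: [0.1, 0.9, -3.1]
width: 0.141
```

{"api": "carry_out", "payload": {"plan": [[0, 0, 0, 0, 0.8], [0, 0, 0, 0, 0.8], [0.08, -0.4, 0.7, 0, 0.8], [0.17, -0.85, 1.5, 0, 0.8], [0.27, -1.4, 2.3, 0, 0.8], [0.39, -2.0, 3.1, 0, 0.8], [0.52, -2.68, 3.8, 0, 0.8], [0.66, -3.38, 4.4, 0, 0.8], [0.81, -4.15, 5.0, 0, 0.8], [0.97, -4.98, 5.5, 0, 0.8], [1.13, -5.83, 5.9, 0, 0.8], [1.31, -6.72, 6.3, 0, 0.8], [1.31, -6.72, 6.3, 0, 0.8], [1.31, -6.72, 6.3, 0, 0.8], [1.31, -6.72, 6.3, 0, 0.8], [1.31, -6.72, 6.3, 0, 0.8]], "squeeze": 12}}

```text
clock: 25.55
position: [0.595, -0.2455, 0.2406]
ee_rot: [1.995, 2.421, -0.011]
force: [-0.4, 1.1, -0.9]
width: 0.148
```

```bash
python3 -c "
from hi import *
prof('s15',.0,.16)"
```

```text
tcp [ 0.595  -0.2456  0.2407] F [-0.3  1.  -1.3] w 0.151 t 25.6
nose yaw -78.98170902751457
0 140 [-12.   6.  25.]
10 213 [-17.  -1.  24.]
20 213 [-180. -143.  -19.]
30 264 [-179.  -67.  -32.]
40 160 [-180.  -83.  -45.]
50 99 [-91. -87. -85.]
60 104 [-96. -92. -90.]
70 107 [-100.  -97.  -94.]
80 109 [-105. -101.  -99.]
90 110 [-109. -106. -103.]
100 6 [-109. -108. -107.]
110 4 [-108. -107. -107.]
120 79 [-109. -106. -105.]
130 148 [-123. -113. -106.]
```

```bash
python3 -c "
from h import *
X=cloud('side',np.load('pics/s15.npy')); p=arm.observe()['position']; u=np.array([.1908,-.9816]); n=np.array([.9816,.1908])
d=X[...,:2]-p[:2]; l=d@u; la=d@n; z=X[...,2]-p[2]+.047
pl=-.087-(l-.055)*.475; k=(l>.045)&(l<.105)&(abs(la)<.032)&(z<-.02)
print('above floor plane hist',np.histogram((z-pl)[k]*1000,[-80,-6,-3,3,6,10,14,18,25,60]))
c=np.array([.609,-.317]); r=np.hypot(*(np.moveaxis(X[...,:2]-c,-1,0))); q=(r<.05)&(X[...,2]<.08); print('in jar',q.sum(), np.histogram(X[q][:,2]*1000,[0,10,18,24,30,36,44,60,80]))
im=cv2.imread('pics/s15.png'); hsv=cv2.cvtColor(im,cv2.COLOR_BGR2GRAY)
"
```

```text
above floor plane hist (array([  0,  12, 844,  16,  34,  17,  20,  27,  18]), array([-80,  -6,  -3,   3,   6,  10,  14,  18,  25,  60]))
in jar 256 (array([  0, 127,  10,  10,  13,  16,  35,  45]), array([ 0, 10, 18, 24, 30, 36, 44, 60, 80]))
```

{"api": "carry_out", "payload": {"plan": [[0, 0, 0, 0, 0.8], [0, 0, 0, 0, 0.8], [0, 0, 2, 0, 0.8], [0, 0, 5, 0, 0.8], [0, 0, 7, 0, 0.8], [-2, 4, 7, 0, 0.8], [-5, 8, 7, 0, 0.8], [-9, 12, 7, 0, 0.8], [-13, 15, 7, 0, 0.8], [-17, 18, 7, 0, 0.8], [-19, 21, 7, 0, 0.8], [-20, 24, 6, 0, 0.8], [-20, 27, 5, 0, 0.8], [-20, 27, 5, 0, 0.8], [-20, 27, 5, 0, 0.8]], "squeeze": 60}}

```text
clock: 27.1
position: [0.395, 0.0246, 0.2908]
ee_rot: [1.993, 2.422, -0.011]
force: [0.1, 0.1, -1.4]
width: 0.145
```

```bash
python3 -c "
from hi import *
from balls import balls
prof('s16',.0,.16); balls('t16'); his('t16b')
X=cloud('top',np.load('pics/t16.npy')); g=cv2.cvtColor(cv2.imread('pics/t16.png'),cv2.COLOR_BGR2GRAY)
k=(X[...,2]>.08)&(X[...,2]<.094)&(abs(X[...,0]-.61)<.075)&(abs(X[...,1]+.317)<.075)
print(k.sum(),cv2.minEnclosingCircle((X[k][:,:2]*1000).astype(np.float32)))
c=proj('top',[.608,-.318,.03])[0]; print(c); u0,v0=(c-17).astype(int); np.set_printoptions(linewidth=250)
print(np.round(X[v0:v0+34,u0:u0+34,2]*1000).astype(int)); print(g[v0:v0+34,u0:u0+34])
"
```

```text
tcp [0.3952 0.0239 0.2909] F [ 0.6 -0.9 -1.4] w 0.148 t 27.15
nose yaw -78.99096865442047
0 151 [-245.    1.   24.]
10 149 [-245.   -6.   24.]
20 89 [-245.  -74.  -19.]
30 208 [-245.  -68.  -36.]
40 118 [-245.  -83.  -47.]
50 87 [-246.  -89.  -85.]
60 91 [-246.  -94.  -90.]
70 89 [-245.  -98.  -95.]
80 88 [-246. -103.  -99.]
90 102 [-246. -107. -103.]
100 44 [-246. -244. -108.]
110 33 [-246. -244. -243.]
120 41 [-246. -245. -243.]
130 38 [-246. -244. -243.]
140 35 [-245. -244. -243.]
150 46 [-246. -244. -243.]
ball? s 11 lat -45 top 20 floor+20=26 g32
ball? s 3 lat -26 top 24 floor+20=24 g84
ball? s 85 lat 63 top 46 floor+20=44 g89
ball? s -10 lat -4 top 28 floor+20=21 g71
ball? s -13 lat 56 top 33 floor+20=20 g67
ball? s -9 lat 24 top 27 floor+20=21 g76
ball? s 5 lat 45 top 25 floor+20=24 g78
P s,lat [  88. -217.]
660 ((608.8558349609375, -314.4793701171875), 64.93267059326172)
[449.2501005  155.41941425]
[[-1  4 -1 ... 68 70 77]
 [ 3 -2 49 ... 59 62 68]
 [-4 41 67 ... 52 61 62]
 ...
 [29 36 42 ... 86 88 91]
 [25 33 65 ... 90 89 89]
 [17 28 37 ... 89 88 84]]
[[ 83  83  71 ...  57  61  57]
 [ 86  66  60 ...  64  66  61]
 [ 74  53  59 ...  61  62  55]
 ...
 [ 60  63  42 ... 132 147 187]
 [ 64  59  49 ... 183 183 189]
 [ 61  57  65 ... 182 181 183]]
```

```bash
python3 -c "
from h import *
X=cloud('top',np.load('pics/t16.npy')); im=cv2.imread('pics/t16.png'); g=cv2.cvtColor(im,cv2.COLOR_BGR2GRAY)
c=np.array([.609,-.316]); r=np.hypot(X[...,0]-c[0],X[...,1]-c[1]); q=(r<.048)&(X[...,2]<.06)
vs,us=np.where(q)
for v in range(vs.min(),vs.max()+1):
    print(''.join(('#' if 24<X[v,u,2]*1000<42 else '.' if X[v,u,2]*1000<=24 else '^') if q[v,u] else ' ' for u in range(us.min(),us.max()+1)),'  ',' '.join('%3d'%g[v,u] if q[v,u] else '   ' for u in range(us.min(),us.max()+1)))
# spills: bumps 8-25mm on bench away from known things, vs the first picture
Y=cloud('top',np.load('pics/top0.npy')); d=(X[...,2]-Y[...,2]); k=(d>.008)&(d<.03)&(X[...,2]<.03)&(X[...,2]>.006)
n,lab,st,ce=cv2.connectedComponentsWithStats(k.astype(np.uint8))
print([(st[i,4],ce[i].round(),np.round(X[int(ce[i][1]),int(ce[i][0])]*1000)) for i in range(1,n) if st[i,4]>10])
"
```

```text
.                                                             100                                                                                    
    ..........                                     100  99 103 103 101 100 107 105  97 105                                                                    
   ..............####                          108  95 107 101 103  98 107 100 105 102 103 104  98  61  36  34  36  37                                        
  ..............######                     144  96 101 101 102 102 103 104 100 103 108 107 104  78  33  40  36  38  44  36                                    
  .............########                    113  98  94 100  96 102  98  99  96 104 100  99 106  50  29  45  42  40  43  42  55                                
 ..............########                141  99 101 104 101 102  98 103 103  97 102  98 110 105  52  28  35  38  44  37  34  73                                
 ...............######..               111  95  99 104 106 106 102 106 103 104 104 106 102 107  72  33  31  41  37  39  43  88 100                         
[... 3732 characters left out ...]
        148 118 101 111  95  97 100  96  98  96 100                                    
              ......                                                                       138 117 134 120 120 125                                            
[(np.int32(75), array([339., 133.]), array([668.,  -9.,  25.])), (np.int32(775), array([320., 152.]), array([615.,  40.,  16.])), (np.int32(87), array([303., 152.]), array([609.,  87.,  28.])), (np.int32(23), array([455., 144.]), array([ 639., -332.,   37.])), (np.int32(23), array([345., 148.]), array([627., -29.,  24.])), (np.int32(105), array([343., 161.]), array([588., -25.,  15.])), (np.int32(11), array([307., 172.]), array([556.,  75.,  30.]))]
```

The jar holds four balls (three blobs on the floor and one lying higher between two), three are left in the tray, and there's nothing new on the bench. Now I put the scoop down where it came from.

{"api": "carry_out", "payload": {"plan": [[1, -1, -1.5, -0.1, 0.8], [2, -2, -4, -0.2, 0.8], [2.7, -2.7, -7, -0.257, 0.8], [2.7, -2.7, -10, -0.257, 0.8], [2.7, -2.7, -12, -0.257, 0.8], [2.7, -2.7, -12.6, -0.257, 0.8], [2.7, -2.7, -12.6, -0.257, 0.8], [2.7, -2.7, -12.6, -0.257, 0.8]]}}

```text
clock: 28.05
position: [0.423, -0.0038, 0.1658]
ee_rot: [2.291, 2.142, -0.01]
force: [0.6, -0.0, -0.6]
width: 0.144
```

{"api": "carry_out", "payload": {"plan": [[0, 0, 0, 0, 0.8], [0, 0, 0, 0, 0.8], [0, 0, -0.8, 0, 0.8], [0.03, 0.6, -1.4, 0, 0.8], [0.06, 1.2, -2.0, 0, 0.8], [0.1, 1.8, -2.66, 0, 0.8], [0.13, 2.3, -3.4, 0, 0.8], [0.17, 2.8, -4.13, 0, 0.8], [0.19, 3.1, -4.7, 0, 0.8], [0.21, 3.4, -5.25, 0, 0.8], [0.23, 3.7, -5.85, 0, 0.8], [0.23, 3.7, -5.85, 0, 0.8], [0.23, 3.7, -5.85, 0, 0.8]], "squeeze": 8}}

```text
clock: 29.35
position: [0.4251, 0.033, 0.1072]
ee_rot: [2.291, 2.142, -0.01]
force: [-0.9, -1.1, -0.9]
width: 0.151
```

```bash
python3 -c "
from hi import *
prof('s17',.0,.15)"
```

```text
tcp [0.4252 0.033  0.1074] F [ 0.3 -1.  -0.8] w 0.151 t 29.4
nose yaw -93.8597697367116
0 89 [-61.   1.  24.]
10 83 [-10.   4.  26.]
20 17 [-11.  -7.  -1.]
30 23 [-19. -14.  -9.]
40 17 [-22. -20. -17.]
50 159 [-58. -42. -25.]
60 34 [-60. -58. -48.]
70 34 [-60. -58. -57.]
80 36 [-60. -58. -57.]
90 32 [-60. -59. -57.]
100 40 [-60. -59. -57.]
110 38 [-60. -59. -57.]
120 40 [-60. -59. -58.]
130 47 [-62. -60. -59.]
140 40 [-62. -61. -59.]
```

Flat and empty. Releasing, then moving up and clear.

{"api": "carry_out", "payload": {"plan": [[0, 0, -0.1, 0, 0.8], [0, 0, -0.1, 0, 5], [0, 0, -0.1, 0, 5], [0, 0, -0.1, 0, 5], [0, 0, -0.1, 0, 5], [0, 0, 2, 0, 5], [0, 0, 6, 0, 5], [0, 0, 10, 0, 5], [0, 0, 14, 0, 5], [-2, 5, 16, 0, 5], [-4, 10, 18, 0, 5], [-4, 15, 18, 0, 5], [-4, 20, 18, 0, 5], [-4, 25, 18, 0, 5], [-4, 30, 18, 0, 5], [-4, 30, 18, 0, 5], [-4, 30, 18, 0, 5]]}}

```text
clock: 31.1
position: [0.3844, 0.3352, 0.2869]
ee_rot: [2.287, 2.147, -0.011]
force: [1.1, -0.7, -0.0]
width: 0.542
```

```bash
python3 -c "
from h import *
from balls import balls
balls('t18'); b,Ds=grab('side','s18')
X=cloud('top',np.load('pics/t18.npy')); S=cloud('side',Ds)
m,x,t,w=__import__('tray').frame((343.5,123.5),(351.5,168.5))
for s in(.05,.08,.11,.14,.18):
    q=m+x*s; u,v=np.round(proj('top',[*q,.003+s*np.tan(t)])[0]).astype(int); print(s,'z',round(float(np.median(X[v-3:v+4,u-2:u+3,2])),4),'pred',round(.003+s*np.tan(t),4))
# scoop floor flatness, side view
k=(abs(S[...,0]-.417)<.025)&(S[...,1]>-.095)&(S[...,1]<-.03)&(S[...,2]<.06); p=S[k]; A=np.c_[p[:,:2],np.ones(len(p))]; print('scoop floor',np.linalg.lstsq(A,p[:,2],rcond=None)[0],np.percentile(p[:,2],[2,50,98]))
# what changed elsewhere
a0=cv2.imread('pics/top0.png').astype(int); a1=cv2.imread('pics/t18.png').astype(int); d=(abs(a0-a1).sum(2)>90).astype(np.uint8)
n,l,st,c=cv2.connectedComponentsWithStats(cv2.morphologyEx(d,cv2.MORPH_OPEN,np.ones((3,3),np.uint8))); print([tuple(map(int,st[i])) for i in range(1,n) if st[i,4]>15])
"
```

```text
ball? s 6 lat -26 top 24 floor+20=25 g65
ball? s -13 lat 57 top 32 floor+20=20 g60
ball? s 42 lat 65 top 40 floor+20=33 g121
ball? s 5 lat -47 top 26 floor+20=24 g57
ball? s 5 lat 45 top 23 floor+20=24 g70
P s,lat [ 393. -168.]
0.05 z 0.0155 pred 0.0151
0.08 z 0.022 pred 0.0224
0.11 z 0.0288 pred 0.0297
0.14 z 0.0368 pred 0.037
0.18 z 0.046 pred 0.0467
scoop floor [-4.13714672e-03  2.86782604e-05  2.83006317e-03] [-0.00086477  0.00117658  0.00314547]
[(344, 115, 54, 46, 927), (332, 128, 14, 12, 138), (217, 131, 94, 51, 1938), (352, 132, 11, 7, 64), (293, 140, 17, 28, 345), (453, 141, 6, 7, 37), (334, 145, 19, 23, 269), (354, 149, 14, 11, 77), (459, 149, 7, 15, 86), (313, 150, 12, 8, 81), (221, 177, 6, 4, 23), (163, 188, 36, 24, 551), (44, 192, 230, 208, 14227), (188, 202, 12, 31, 182), (0, 213, 30, 42, 930), (174, 217, 9, 12, 51), (321, 221, 4, 4, 16), (185, 224, 5, 10, 43), (37, 248, 6, 17, 77), (23, 262, 5, 15, 66), (36, 268, 5, 5, 22), (45, 271, 16, 38, 400), (37, 274, 4, 4, 16), (82, 275, 23, 45, 658), (5, 282, 6, 48, 189), (34, 306, 5, 7, 31), (33, 314, 6, 28, 131), (40, 315, 94, 85, 4143), (193, 316, 6, 5, 25), (0, 353, 23, 35, 617), (31, 362, 5, 8, 40), (30, 374, 5, 13, 60), (0, 382, 21, 18, 260), (363, 382, 5, 5, 19), (256, 389, 35, 11, 296)]
```

```bash
python3 -c "
from h import *
s=arm.observe(); print(s['clock'],s['force'],np.abs(s['dq']).max()); print(arm.sign_off())"
```

```text
31.2 [ 0.26782122  0.03378593 -0.06306566] 0.016429262943913666
the job is handed in; nothing more can be done
None
```

The job is done and handed in at 31.2 s. I drew the tray up by its handle and propped it on the black jack at about 13.6°. I slid the scoop under the balls at the low end, pitched it nose-up about its heel, and tipped four balls into the open jar over its rim. Then I laid the scoop back where it came from.

**Last checks:**
- **Jar:** the depth map showed four balls, three on the floor and one lying higher between two others. I did not count them with a second camera.
- **Tray:** three balls are left in it. The floor heights match the propped slope to about 1 mm.
- **Bench:** the depth comparison after tipping showed no loose balls.
- **Scoop:** it lies flat (slope under 0.3°) and empty.
- **Other things:** I did not recheck each one separately. A final picture comparison showed differences near the bottle, which I put down to the arm and its shadow.

**What went wrong or disagreed:**
- On the first pitch-up, some balls were pinched between the scoop's nose and the rim, so I backed out and pitched again.
- While tipping, the scoop reached about 25° instead of the planned 40°, but it emptied.
- The ball detector also marked a few wall shadows as balls. I discounted them because their heights or positions could not be balls.
- I reached the 12-picture limit during the scooping, so everything after that was checked from numbers only.

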